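# Clamp the jar and unscrew its tight cap

## Task

The square amber jar stands in the one-handed jar clamp with the clamp's frame raised: take the frame by its red bar and lower it gently round the jar, fully down onto its stops, so that the jar cannot turn. Then unscrew the tight yellow cap anticlockwise just until its threads let go, stop turning, and lift the cap straight up off the jar, leaving the jar seated in the clamp. Finish while still holding the cap level, two or three centimetres above the jar's mouth, and leave the tumbler, the cup and the teaspoon alone.

Things in the scene. Friction and masses are not known exactly. Their poses are not given: they have to be found in the camera images.
- clamp: jar clamp fixed to the worktop: white base plate 235 x 124 x 10 mm with a round grey seat for the jar. Origin on the worktop under the seat's centre; x points from the bar's end to the hinge (plate from x = -125 to +110 mm), z up. Seat floor 12 mm high, its rim 16 mm. Two rubber-topped stop posts, 56 mm high, at x = -90, y = +-38.5 mm
- frame (a joint): angle of the clamp's hinged steel frame, rad: 0 = level, fully down on its stops; starts at 0.95 to 1.35, raised. Stiff hinge: stays where it is left, takes 0.5 to 3 N at the bar. Two side arms (8 mm thick, 12 mm high, 69 mm apart) joined by the red bar; down, they lie 2.5 mm beside the jar's flat sides and keep it from turning more than about 5 degrees; nothing else does
- frame_bar (a point): centre of the round red bar at the frame's free end: 12 mm thick, 69 mm free length, along the clamp's y. Pinch it from above, fingers closing along the clamp's x; it may turn between the fingers. It runs on a circle of 200 mm radius about the hinge, ending at clamp x = -115, z = 74 mm, where the jar's body is 77 mm behind it
- frame_hinge (a point): centre of the hinge axis, which runs along the clamp's y; fixed to the clamp at x = 85, z = 62 mm. At frame angle a the bar lies at clamp x = 85 - 200 cos a + 12 sin a, z = 62 + 200 sin a + 12 cos a (mm)
- jar: loose square amber glass jar, 0.35 kg: body 64 x 64 x 58 mm, round neck 44 mm thick up to 94 mm. Origin at the centre of its underside, z up, its x nearly along the clamp's x. It would spin in the seat if not held by the frame
- jar_mouth (a point): centre of the jar's mouth, 94 mm above the jar's underside, on its axis; a white springy seal ring lies there
- cap: loose yellow twist-off cap, 58 mm wide, 20 mm high, 40 g. Origin: centre of its lower edge, 77 mm above the jar's underside and 19 mm above the square shoulder while tight; its x is then nearly the jar's x. Sprung seal: 0.2 to 0.3 N m to turn. 36 to 50 degrees anticlockwise (from above) frees its lugs and it rises 2 mm; at 90 it meets the next threads: turn the grip 65 to 70, lift straight up
- cap_mark (a point): outer end of the black stripe on the cap's top, 26.5 mm from its axis on the cap's -x side, on top; while tight it points to the red bar's end of the clamp
- tumbler: bystander: clear drinking glass, 81 mm across, 93 mm high; origin under its centre
- espresso_cup: bystander: small green and white cup, 64 x 89 x 48 mm; origin under its centre
- teaspoon: bystander: steel teaspoon, 139 mm long; origin under its centre
Things that resemble listed ones, but are neither listed nor needed, are in the scene too. Of the things that look like the cap, the middle-sized one is meant.

How it is judged (in metres and radians):
On the way, in this order (a step that is already met when the one before it is completed fails the run):
1. the frame is lowered fully onto its stops, with the cap still tight on the jar (value of joint frame below 0.04 rad and y of cap_mark in the frame of jar above -0.012 m and z of cap in the frame of jar below 0.081 m), for 0.2 s.
2. the cap is turned anticlockwise by at least 35 degrees in the jar, still on the neck, the jar held from turning by the frame (y of cap_mark in the frame of jar below -0.0152 m and z of cap in the frame of jar below 0.084 m and value of joint frame below 0.06 rad and angle between the x axis of jar and the x axis of clamp, either way round below 0.2 rad), for 0.05 s.
At the end, for the whole second after the job is handed in: Fingers hold the cap level (0.2 rad), at rest, touching neither jar nor clamp, its lower edge 8-55 mm above the mouth, within 15 mm of the jar's axis, turned under about 115 degrees; frame down (under 0.06 rad); jar upright on its seat (3 mm), turned under 0.2 rad (contact force between the fingers and cap above 1 N and contact force between cap and jar below 0.05 N and contact force between cap and clamp below 0.05 N and z of cap in the frame of jar_mouth between 0.008 and 0.055 m and horizontal distance between cap and jar_mouth below 0.015 m and angle between cap's own z axis and vertical below 0.2 rad and linear speed of cap below 0.03 m/s and y of cap_mark in the frame of jar below -0.01 m and value of joint frame below 0.06 rad and z of jar in the frame of clamp below 0.015 m and horizontal distance between jar and clamp below 0.008 m and angle between jar's own z axis and vertical below 0.06 rad and angle between the x axis of jar and the x axis of clamp, either way round below 0.2 rad and x of cap_mark in the frame of jar below 0.011 m); the arm keeps its last pose, push and grip.
It fails at once if the frame comes down hard (faster than 1.5 rad/s, about 0.3 m/s at the bar, in the last 0.4 rad) (value of joint frame below 0.4 rad and velocity of joint frame below -1.5 rad/s).
It fails at once if the jar is lifted out of its seat by more than 10 mm (z of jar in the frame of clamp above 0.022 m).
It fails at once if a bystander is moved by more than 30 mm (distance of any of tumbler, espresso_cup, teaspoon from where it was at the start of the episode above 0.03 m).
It also fails if it takes over 54 s, if anything falls off the work surface, if the arm or the gripper's body presses on something with over 40 N, if the wrist force passes 120 N, or if a joint passes its speed limit or range.

## Robot

A 7-joint arm with a two-finger parallel gripper is mounted at the origin on a cart in front of the work surface, level with it; the furniture and walls round the work are solid. World frame = base frame: x ahead of the robot, y to its left, z up, the work surface at z = 0. Lengths are in mm, angles in rad, forces in N, time in s.
With the tool pointing down it reaches from about 400 to 875 mm from the base axis. Payload 4.4 kg.
Tool frame: the origin (TCP) lies on the centre line of the jaws, within the pads' length; the fingertips stand 19 mm ahead of it and the grasp point (between the pads) is the TCP; z points along the fingers, y is the line along which they close (so a half turn about z gives the same grasp; the last joint's range is limited). The gripper opens to 85 mm and grips with 20 to 120 N. Pads are 22 mm wide; open, the fingers measure 114 mm over their backs; the gripper's body (76 mm by 85 mm) begins 54 mm behind the grasp point. The pads swing forward as they close: fully open they stand 13 mm farther back than shut.
Start: joints at [-1.351, 0.628, 0.038, 1.517, -0.027, 0.996, -0.02], TCP at [183.227, 623.655, 220.913] pointing down, gripper open.
Joint ranges: [-3.06, 3.06], [-0.37, 2.12], [-1.25, 1.32], [0.18, 2.47], [-1.1, 4.24], [0.23, 1.98], [-2.94, 2.94]. Speed limits (rad/s): [2.57, 2.57, 3.14, 3.14, 3.14, 3.14, 3.14].

## Interface

Orientations are given as [roll, pitch, yaw] about the fixed x, y, z axes, in that order (R = Rz(yaw) Ry(pitch) Rx(roll)).
In Python, from cell import ctrl, viewer, silhouettes gives the robot as it stands.
- The arm moves only by the shell command python3 -m creep 'ROWS'. ROWS is JSON, a list of rows, each an object with "jaw": the gripper command: -1 is shut, 1 is fully open, values between are in proportion; "xyz": the shift along the tool's x, y, z in mm, a list of three; "angular": the turn, a rotation vector about the tool's x, y, z in rad, a list of three. In form: [{"jaw": jaw, "xyz": [tx, ty, tz], "angular": [rx, ry, rz]}, ...]. A call has 1 to 12 rows; each row is the pose to reach, as a shift and turn from the pose commanded when the call began, along the tool's axes at that moment; what a row does not reach only later rows make up. A row lasts 1/8 s, in which the tool goes at most 62.5 mm and 10.7 degrees, less where a joint would pass 70% of its speed; a pose out of reach is approached as far as the arm can. A call with a gripper value outside its range is refused whole. The fingers move at their own pace and stop on an object; the grip force is fixed at half the most. Time passes only in rows, so rows that repeat a pose let the fingers close. It gives the time, the measured TCP pose, the force, the opening and the grip force at its end, in the units of the state.
- ctrl.read_state(): the state, without advancing time (a new reading comes with each control period).
- viewer.get_image(name): name is "scene" or "top"; returns (picture, depth): 480x640x3 uint8, red, green, blue; 480x640 float32, mm along the optical axis (not along the pixel's ray), 0 where there is no reading.
- viewer.camera_model(name): a dict with "fx", "fy", "cx", "cy" (pixels), "T" (4x4, takes a point from camera to world coordinates). Camera axes: x right, y down, z forward; pixel columns grow to the right and rows downward; lengths in mm; the calibration is good to about 2 mm. A picture is of the moment at which its call begins. camera_model takes no time and is no camera call.
- ctrl.finish_job(): hands the job in; it is judged then, once.
Trained networks look in the newest picture that a camera, given by its name, has taken for a name from the list of things; names that differ only in an ending like _2 or _b are one class to them, and where a whole thing is asked for, a point or a joint stands for the part that bears it (a point fixed in the world has none). Each returns a list of dicts, best first, with "score" (0 to 1); they miss things now and then, are a little off and sometimes report something else, mostly with a low value. They report only what shows in the picture. A call takes as long as a camera call. They do not tell look-alikes from the thing itself.
- silhouettes(camera, target): "pixels" (480x640 bool, what is visible of it) and "xy" ([column, row] in pixels, amid what is visible of it).
The state is a dict: "clock": time; "qpos": joint angles; "qd": joint speeds; "tau": joint torques, N m; "eef_pos": TCP position; "tool_rot": TCP orientation; "force": force on the tool from outside, world axes, zero at the start; "torque": the same for the moment, N m; "width": finger opening in mm; "gripper_force": force on a finger pad.
Only numpy, scipy, OpenCV 4.12 (cv2) and the standard library are available. Lean on these libraries where they do the work, as an engineer would, in place of code of your own. Each camera call takes 0.05 s, during which the arm holds its last target. There are 200 camera calls.

## Working session

There is one attempt and no reset: what is moved stays moved. The work goes in short steps, Python scripts to look and compute and a shell command to move; the robot and the scene stay as the last step left them, time stands still between calls to the robot, and variables do not carry over. Pictures are saved under pics/ and viewed, at most 10 in all, crops included, and the job is handed in when it is done.

```bash
mkdir -p pics; cat > h.py <<'E'
import numpy as np, cv2
from cell import ctrl, viewer, silhouettes
def cloud(cam,depth):
    m=viewer.camera_model(cam); v,u=np.mgrid[0:480,0:640]
    P=np.stack([(u-m['cx'])/m['fx']*depth,(v-m['cy'])/m['fy']*depth,depth,np.ones_like(depth)],-1)
    return (P@np.array(m['T']).T)[...,:3]
E
python3 - <<'E'
from h import *
s=ctrl.read_state(); print(s)
for c in ("scene","top"):
    im,d=viewer.get_image(c); cv2.imwrite(f'pics/{c}0.png',im[...,::-1])
    np.savez(f'{c}0.npz',im=im,d=d); P=cloud(c,d)
    m=viewer.camera_model(c); print(c,np.round(np.array(m['T']),2).tolist(),m['fx'])
    for t in ("clamp","frame_bar","jar","cap","tumbler","espresso_cup","teaspoon"):
        for r in silhouettes(c,t)[:4]:
            k=r['pixels']&(d>0); p=P[k]
            print(t,round(r['score'],2),np.round(r['xy']),k.sum(),np.round(np.median(p,0)),np.round(p.min(0)),np.round(p.max(0))) if k.sum() else None
E
```

```text
{'clock': 0.0, 'qpos': array([-1.35077689,  0.629335  ,  0.03841869,  1.51837739, -0.02700929,
        0.99631534, -0.01998732]), 'qd': array([ 0.0002632 , -0.00083722,  0.00094163,  0.00116651, -0.00124533,
       -0.00112619, -0.0003448 ]), 'tau': array([-1.18629054e-03, -5.63394535e+01,  1.22606747e+00, -1.93450713e+01,
        1.10399182e-02,  1.03957934e-02, -1.98536287e-05]), 'eef_pos': array([183.03542464, 623.01368244, 219.99290061]), 'tool_rot': array([-3.13967467e+00,  3.61207538e-06,  2.85579945e+00]), 'force': array([0.15135636, 0.32220066, 0.03086026]), 'torque': array([-0.00057824,  0.01036464,  0.03517193]), 'gripper_force': 0.0, 'width': 85.30860107250112}
scene [[0.88, -0.2, 0.44, 167.68], [-0.48, -0.41, 0.77, -689.6], [0.02, -0.89, -0.46, 511.22], [0.0, 0.0, 0.0, 1.0]] 487.4303718430798
clamp 0.81 [344. 311.] 6324 [554. -72.  10.] [ 426. -131. -100.] [903. 667. 248.]
frame_bar 0.82 [360. 217.] 1684 [583. -40. 169.] [534. -92. -76.] [903. 667. 248.]
jar 0.94 [338. 289.] 1600 [541. -70.  52.] [521. -85.  -1.] [623.  50.  84.]
cap 0.86 [257. 279.] 241 [457.  95.  12.] 
[... 941 characters left out ...]
.] [526.  73.  -2.] [611. 158.  35.]
cap 0.73 [336. 224.] 390 [550. -52. 110.] [530. -75.  97.] [584. -25. 114.]
cap 0.53 [266. 274.] 290 [460. 103.  15.] [440.  83.  -0.] [484. 124.  24.]
tumbler 0.81 [444. 243.] 1342 [ 514. -294.   34.] [ 472. -348.   -5.] [ 561. -240.   97.]
tumbler 0.45 [335. 226.] 476 [552. -50. 109.] [530. -86.  10.] [603. -20. 247.]
tumbler 0.43 [336. 216.] 765 [575. -45. 191.] [ 535. -122.   -1.] [666.  10. 253.]
espresso_cup 0.6 [176. 175.] 862 [683. 305.  25.] [643. 257.  -4.] [721. 352.  52.]
teaspoon 0.57 [407. 274.] 373 [ 451. -218.    6.] [ 360. -232.   -4.] [ 492. -200.   14.]
teaspoon 0.48 [333. 238.] 5074 [547. -50.  11.] [ 425. -132.   -6.] [678.  31. 253.]
```

View pics/scene0.png

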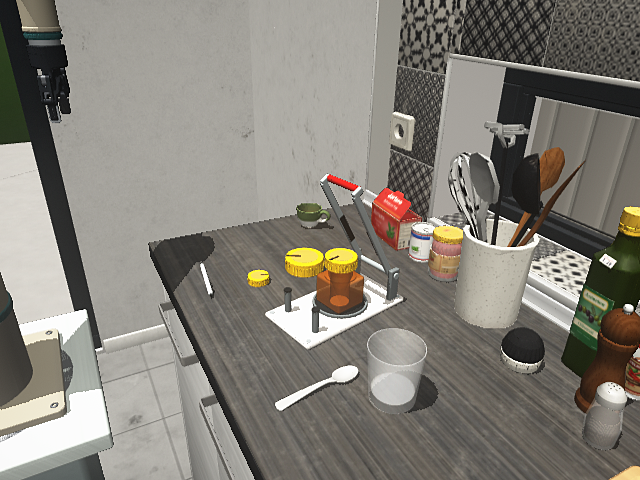

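View pics/top0.png

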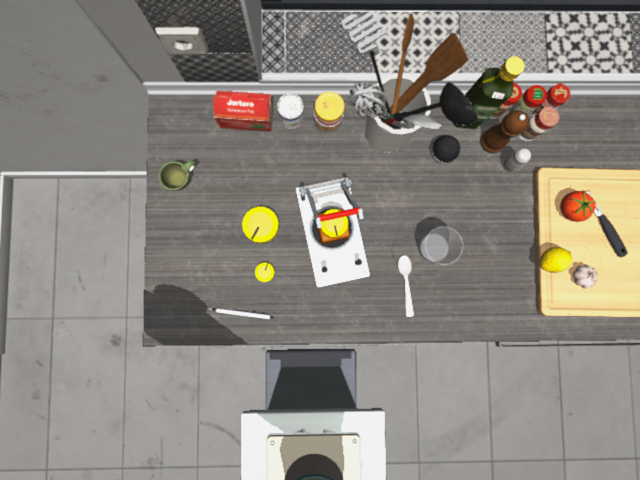

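The scene view shows the clamp at (340,300) with its frame raised and the red bar at (343,183). In the top view the plate runs from (343,280) to (325,185), with the bar at (340,214) and the medium cap at (335,224). Next I fit the clamp pose and the bar.

```bash
python3 - <<'E'
from h import *
for c in ("top","scene"):
    z=np.load(c+'0.npz'); im=z['im'].astype(int); d=z['d']; P=cloud(c,d)
    near=(abs(P[...,0]-550)<160)&(abs(P[...,1]+50)<110)
    w=near&(abs(P[...,2]-10)<7)&(im.min(-1)>150)
    r=cv2.minAreaRect(P[w][:,:2].astype(np.float32)); print(c,'plate',w.sum(),r, np.median(P[w][:,2]))
    red=near&(im[...,0]>150)&(im[...,1]<60)&(im[...,2]<60)&(P[...,2]>130)
    p=P[red]; print('bar',len(p),np.median(p,0),p.min(0),p.max(0)); 
    y=near&(im[...,0]>150)&(im[...,1]>140)&(im[...,2]<90)&(P[...,2]>100)
    p=P[y]; print('captop',len(p),p.mean(0),p.min(0),p.max(0))
    if c=='top':
        k=red; q=P[red]; f=np.polyfit(q[:,1],q[:,0],1); print('bar slope',f)
E
```

```text
top plate 3374 ((552.1474609375, -49.52659606933594), (235.05819702148438, 125.56671905517578), 11.746376991271973) 10.458449328376446
bar 150 [558.48758993 -52.34010941 247.86632436] [437.96643664 -81.12930431 244.0319797 ] [ 568.55173761    9.67772374 1080.50349673]
captop 283 [550.32168336 -48.18867043 133.11310531] [437.96643664 -75.06328788 100.34178562] [ 586.14086932    9.67772374 1080.50349673]
bar slope [ -0.55163817 527.95502738]
scene plate 3019 ((550.7677001953125, -49.96266174316406), (233.0214080810547, 124.03882598876953), 11.021065711975098) 8.333109227091256
bar 150 [554.06377012 -48.91998344 243.85357485] [544.6679684  -79.40095327 239.71657371] [563.77028743 -13.83308537 246.95291496]
captop 294 [554.42518426 -52.40678711 106.43102367] [530.04992808 -76.02419086 100.00937954] [588.35061691 -17.1658535  109.70455073]
```

```bash
python3 -m creep '[{"jaw":1,"xyz":[-30,-30,-60],"angular":[0,0,0.08]},{"jaw":0,"xyz":[-547,-541,-100],"angular":[0,0,1.086]},{"jaw":0,"xyz":[-547,-541,-100],"angular":[0,0,1.086]},{"jaw":0,"xyz":[-547,-541,-100],"angular":[0,0,1.086]},{"jaw":0,"xyz":[-547,-541,-100],"angular":[0,0,1.086]},{"jaw":0,"xyz":[-547,-541,-100],"angular":[0,0,1.086]},{"jaw":0,"xyz":[-547,-541,-100],"angular":[0,0,1.086]},{"jaw":0,"xyz":[-547,-541,-100],"angular":[0,0,1.086]},{"jaw":0,"xyz":[-547,-541,-100],"angular":[0,0,1.086]},{"jaw":0,"xyz":[-547,-541,-100],"angular":[0,0,1.086]},{"jaw":0,"xyz":[-547,-541,-100],"angular":[0,0,1.086]},{"jaw":0,"xyz":[-547,-541,-100],"angular":[0,0,1.086]}]'
```

```text
clock: 2.3
eef_pos: [533.5, -9.8, 318.2]
tool_rot: [3.141, -0.0, 1.77]
force: [0.8, 0.3, -0.1]
width: 43.2
gripper_force: 0.0
```

```bash
python3 -m creep '[{"jaw":-0.1,"xyz":[0,0,0],"angular":[0,0,0]},{"jaw":-0.1,"xyz":[0,0,0],"angular":[0,0,0]},{"jaw":-0.1,"xyz":[0,0,0],"angular":[0,0,0]}]'; python3 - <<'E'
from h import *
s=ctrl.read_state(); p=s['eef_pos']; yaw=s['tool_rot'][2]; print(p,s['tool_rot'],s['qpos'])
d=np.array([556,-49.5])-p[:2]; print('tx,ty',d@[np.cos(yaw),np.sin(yaw)],d@[np.sin(yaw),-np.cos(yaw)])
im,_=viewer.get_image("scene"); cv2.imwrite('pics/s1.png',cv2.resize(im[60:360,200:500,::-1],(600,600)))
E
```

```text
clock: 2.68
eef_pos: [532.1, -6.3, 317.6]
tool_rot: [-3.141, -0.001, 1.773]
force: [-0.5, 0.1, 0.2]
width: 38.2
gripper_force: 0.0
[532.08033666  -6.31025246 317.55437964] [-3.14106824e+00 -1.16233257e-03  1.77268969e+00] [-0.3850723   0.38951638  0.49678107  1.71939192 -0.20714613  1.08568429
  0.37952501]
tx,ty -47.108987055230585 14.77321649292229
```

View pics/s1.png

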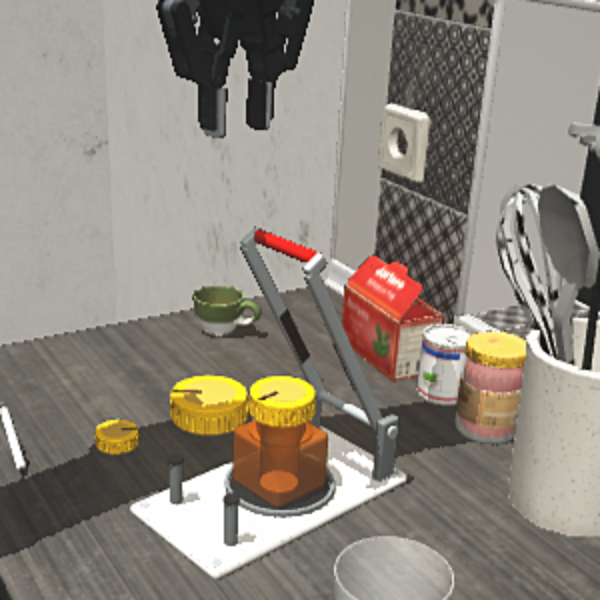

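```bash
python3 -m creep '[{"jaw":-0.1,"xyz":[-47,15,10],"angular":[0,0,0]},{"jaw":-0.1,"xyz":[-47,15,10],"angular":[0,0,0]},{"jaw":-0.1,"xyz":[-47,15,35],"angular":[0,0,0]},{"jaw":-0.1,"xyz":[-47,15,35],"angular":[0,0,0]},{"jaw":-0.1,"xyz":[-47,15,35],"angular":[0,0,0]}]'; python3 - <<'E'
from h import *
s=ctrl.read_state(); p=s['eef_pos']; yaw=s['tool_rot'][2]
print(p)
for c in("scene","top"):
    im,d=viewer.get_image(c); P=cloud(c,d); im=im.astype(int)
    k=(d>0)&(im[...,0]>120)&(im[...,1]<60)&(im[...,2]<60)&(abs(P[...,0]-550)<50)&(abs(P[...,1]+50)<60)&(P[...,2]>200)
    q=P[k]; print(c,len(q),np.median(q,0) if len(q) else '')
    if len(q): 
        e=(q-p)[:,:2]; print('ty of red pts',np.median(e@[np.sin(yaw),-np.cos(yaw)]),'tx range',np.percentile(e@[np.cos(yaw),np.sin(yaw)],[1,99]))
    if c=='scene': cv2.imwrite('pics/s2.png',cv2.resize(im[100:300,250:450,::-1].astype(np.uint8),(600,600)))
E
```

```text
clock: 3.35
eef_pos: [556.8, -50.4, 283.5]
tool_rot: [3.141, -0.0, 1.771]
force: [0.6, -0.3, 0.3]
width: 38.3
gripper_force: 0.0
[556.79932562 -50.39218825 283.45599435]
scene 148 [553.6861615  -48.35836155 243.99169271]
ty of red pts -2.5880293094401363 tx range [-28.55658378  39.33311412]
top 0
```

View pics/s2.png

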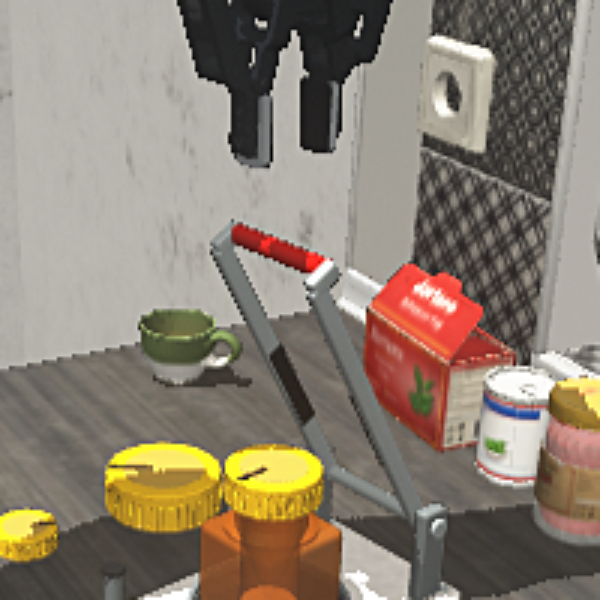

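The fingers at (285,150) straddle the bar at (280,248) in the crop, and the lateral offset is within 2–3 mm. I go down and pinch.

```bash
python3 -m creep '[{"jaw":-0.1,"xyz":[-1,-1,20],"angular":[0,0,0]},{"jaw":-0.1,"xyz":[-1,-1,41],"angular":[0,0,0]},{"jaw":-0.1,"xyz":[-1,-1,41],"angular":[0,0,0]},{"jaw":-1,"xyz":[-1,-1,41],"angular":[0,0,0]},{"jaw":-1,"xyz":[-1,-1,41],"angular":[0,0,0]},{"jaw":-1,"xyz":[-1,-1,41],"angular":[0,0,0]},{"jaw":-1,"xyz":[-1,-1,41],"angular":[0,0,0]}]'
```

```text
clock: 4.32
eef_pos: [556.0, -52.5, 242.1]
tool_rot: [3.141, 0.0, 1.77]
force: [0.4, -0.8, 0.4]
width: -0.1
gripper_force: 0.0
```

```bash
python3 - <<'E'
from h import *
im,d=viewer.get_image("scene"); cv2.imwrite('pics/s3.png',cv2.resize(im[130:280,280:430,::-1],(600,600)))
P=cloud("scene",d); im=im.astype(int)
k=(d>0)&(im[...,0]>120)&(im[...,1]<60)&(im[...,2]<60)&(abs(P[...,0]-550)<60)&(abs(P[...,1]+50)<60)&(P[...,2]>150)
print(np.median(P[k],0),k.sum(), P[k].min(0),P[k].max(0))
E
```

```text
[553.47606604 -49.27750305 243.94605553] 145 [544.87605463 -80.51609156 238.52779352] [562.30529523 -12.4048956  246.978888  ]
```

View pics/s3.png

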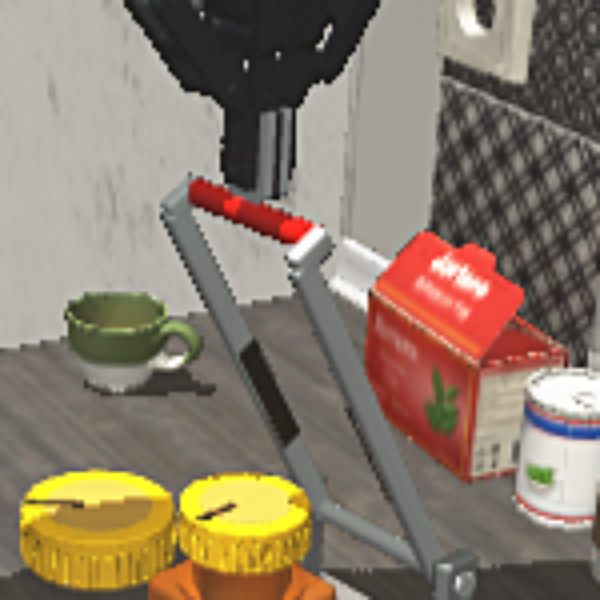

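```bash
python3 - <<'E'
from h import *
m=viewer.camera_model("scene"); T=np.linalg.inv(np.array(m['T']))
def pr(p):
    q=T@np.r_[p,1]; return np.round([(m['fx']*q[0]/q[2]+m['cx']-280)*4,(m['fy']*q[1]/q[2]+m['cy']-130)*4,q[2]])
s=ctrl.read_state(); p=s['eef_pos']; print('tcp',pr(p),'tip',pr(p-[0,0,19]),'bar est',pr([555,-49,242]))
for z in(223,242,262):print(z,pr([p[0],p[1],z]))
im,d=viewer.get_image("scene"); P=cloud("scene",d)
for v in (120,150,170,185,192,215):
  for u in (240,268,285): print(u,v,np.round(P[130+v//4,280+u//4]),im[130+v//4,280+u//4])
E
```

```text
tcp [257. 216. 786.] tip [255. 260. 795.] bar est [250. 213. 789.]
223 [255. 260. 795.]
242 [257. 215. 786.]
262 [259. 168. 777.]
240 120 [544. -57. 285.] [39 37 37]
268 120 [553. -63. 285.] [123 126 125]
285 120 [561. -62. 284.] [130 133 132]
240 150 [544. -58. 274.] [39 37 37]
268 150 [553. -64. 274.] [125 127 127]
285 150 [561. -63. 273.] [133 136 135]
240 170 [543. -60. 266.] [39 37 38]
268 170 [554. -63. 265.] [129 132 131]
285 170 [563. -60. 263.] [132 135 133]
240 185 [543. -59. 259.] [28 27 26]
268 185 [554. -62. 259.] [132 134 134]
285 185 [563. -61. 257.] [118 121 122]
240 192 [548. -51. 253.] [ 94 112 113]
268 192 [555. -62. 255.] [128 132 130]
285 192 [563. -61. 254.] [57 58 59]
240 215 [551. -47. 242.] [136  35  32]
268 215 [556. -60. 246.] [171  32  27]
285 215 [562. -63. 246.] [167  83  80]
```

The picture shows the fingers at (260,190) stopped just above the bar at (255,215). Their tips look about 30 mm higher than the reported TCP implies. I raise, open and measure this offset directly.

```bash
python3 -m creep '[{"jaw":-0.1,"xyz":[0,0,-40],"angular":[0,0,0]},{"jaw":-0.1,"xyz":[0,0,-40],"angular":[0,0,0]},{"jaw":-0.1,"xyz":[0,0,-40],"angular":[0,0,0]},{"jaw":-0.1,"xyz":[0,0,-40],"angular":[0,0,0]},{"jaw":-0.1,"xyz":[0,0,-40],"angular":[0,0,0]}]'; python3 - <<'E'
from h import *
s=ctrl.read_state(); p=s['eef_pos']; yaw=s['tool_rot'][2]; print(p,s['qpos'])
im,d=viewer.get_image("scene"); P=cloud("scene",d)
ok=(d>0)&(np.hypot(P[...,0]-p[0],P[...,1]-p[1])<75)&(P[...,2]>251)
q=P[ok]; e=(q-p)[:,:2]; ty=e@[np.sin(yaw),-np.cos(yaw)]; tx=e@[np.cos(yaw),np.sin(yaw)]
for b in range(-60,60,6):
    k=(ty>=b)&(ty<b+6)
    if k.sum()>5: print(b,k.sum(),'zmin rel',np.round(np.percentile(q[k,2],[0,3])-p[2]),'tx',np.round(np.percentile(tx[k],[5,50,95])))
E
```

```text
clock: 5.05
eef_pos: [555.4, -52.4, 281.0]
tool_rot: [-3.14, -0.0, 1.77]
force: [0.0, -0.2, 0.1]
width: 38.6
gripper_force: 0.0
[555.38729494 -52.41997402 281.00247631] [-0.27909422  0.46765065  0.48789746  1.70802753 -0.24889696  1.0294263
  0.49291306]
-60 175 zmin rel [68. 71.] tx [-12.  -9.  12.]
-54 199 zmin rel [56. 58.] tx [-12.  -5.  10.]
-48 110 zmin rel [56. 57.] tx [-12.  -5.   9.]
-42 709 zmin rel [ 51. 106.] tx [-11.  -2.  10.]
-36 1208 zmin rel [16. 25.] tx [-20.  -8.  16.]
-30 991 zmin rel [10. 16.] tx [-27. -13.   9.]
-24 743 zmin rel [12. 29.] tx [-32. -22.   8.]
-18 483 zmin rel [66. 80.] tx [-35. -31. -10.]
-12 369 zmin rel [ 83. 101.] tx [-37. -34. -10.]
-6 308 zmin rel [83. 88.] tx [-37. -35.  -9.]
0 309 zmin rel [84. 90.] tx [-37. -35.  -9.]
6 337 zmin rel [81. 88.] tx [-36. -28.  -9.]
12 374 zmin rel [12. 24.] tx [-34. -14.   9.]
18 538 zmin rel [10. 13.] tx [-30.  -7.  10.]
24 147 zmin rel [11. 19.] tx [-19. -10.   9.]
30 80 zmin rel [18. 23.] tx [-11.  -9.  -4.]
36 58 zmin rel [54. 55.] tx [-12.  -8.  -4.]
42 165 zmin rel [54. 58.] tx [-12.  -5.   4.]
48 160 zmin rel [57. 63.] tx [-12.  -9.   8.]
54 89 zmin rel [70. 73.] tx [-13. -10.   8.]
```

The tips are 25–30 mm higher than the reported z implies, so true z ≈ reported + 27, and the jaw centre is about 3 mm toward −y of the tool. I correct for both and pinch again.

```bash
python3 -m creep '[{"jaw":-0.1,"xyz":[-2,3,30],"angular":[0,0,0]},{"jaw":-0.1,"xyz":[-2,3,50],"angular":[0,0,0]},{"jaw":-0.1,"xyz":[-2,3,66],"angular":[0,0,0]},{"jaw":-0.1,"xyz":[-2,3,66],"angular":[0,0,0]},{"jaw":-1,"xyz":[-2,3,66],"angular":[0,0,0]},{"jaw":-1,"xyz":[-2,3,66],"angular":[0,0,0]},{"jaw":-1,"xyz":[-2,3,66],"angular":[0,0,0]},{"jaw":-1,"xyz":[-2,3,66],"angular":[0,0,0]}]'
```

```text
clock: 6.1
eef_pos: [559.7, -54.1, 216.6]
tool_rot: [3.14, 0.0, 1.77]
force: [-0.4, -0.5, 5.8]
width: 10.1
gripper_force: 58.9
```

```bash
python3 -m creep '[{"jaw":-1,"xyz":[0,-9,5],"angular":[0,0,0]},{"jaw":-1,"xyz":[0,-18.4,10.2],"angular":[0,0,0]},{"jaw":-1,"xyz":[0,-26.8,15.8],"angular":[0,0,0]},{"jaw":-1,"xyz":[0,-34.8,21.7],"angular":[0,0,0]},{"jaw":-1,"xyz":[0,-42.6,28],"angular":[0,0,0]},{"jaw":-1,"xyz":[0,-50,34.8],"angular":[0,0,0]},{"jaw":-1,"xyz":[0,-57,41.9],"angular":[0,0,0]},{"jaw":-1,"xyz":[0,-63.7,49.3],"angular":[0,0,0]},{"jaw":-1,"xyz":[0,-70,57],"angular":[0,0,0]},{"jaw":-1,"xyz":[0,-76,65.1],"angular":[0,0,0]},{"jaw":-1,"xyz":[0,-76,65.1],"angular":[0,0,0]}]'
```

```text
clock: 7.48
eef_pos: [483.8, -69.6, 149.6]
tool_rot: [-3.14, 0.001, 1.769]
force: [5.1, -4.5, -4.9]
width: 9.7
gripper_force: 59.0
```

```bash
python3 -m creep '[{"jaw":-1,"xyz":[0,-5.5,8.5],"angular":[0,0,0]},{"jaw":-1,"xyz":[0,-10.7,17],"angular":[0,0,0]},{"jaw":-1,"xyz":[0,-15.3,26],"angular":[0,0,0]},{"jaw":-1,"xyz":[0,-19.6,35],"angular":[0,0,0]},{"jaw":-1,"xyz":[0,-23.3,44.4],"angular":[0,0,0]},{"jaw":-1,"xyz":[0,-26.6,53.7],"angular":[0,0,0]},{"jaw":-1,"xyz":[0,-29.4,63.4],"angular":[0,0,0]},{"jaw":-1,"xyz":[0,-31.8,73.1],"angular":[0,0,0]},{"jaw":-1,"xyz":[0,-33.6,83],"angular":[0,0,0]},{"jaw":-1,"xyz":[0,-35,92.8],"angular":[0,0,0]},{"jaw":-1,"xyz":[0,-35.8,102.8],"angular":[0,0,0]},{"jaw":-1,"xyz":[0,-35.8,104],"angular":[0,0,0]}]'
```

```text
clock: 8.98
eef_pos: [450.0, -76.2, 48.0]
tool_rot: [3.139, -0.0, 1.769]
force: [-0.2, -2.7, 35.2]
width: 9.8
gripper_force: 64.5
```

```bash
python3 -m creep '[{"jaw":-1,"xyz":[0,0,1],"angular":[0,0,0]},{"jaw":-1,"xyz":[0,0,3],"angular":[0,0,0]},{"jaw":-1,"xyz":[0,0,3],"angular":[0,0,0]}]'; python3 - <<'E'
from h import *
im,d=viewer.get_image("scene"); cv2.imwrite('pics/s4.png',cv2.resize(im[220:360,240:420,::-1],(720,560)))
E
```

```text
clock: 9.35
eef_pos: [450.1, -76.3, 46.6]
tool_rot: [3.138, -0.0, 1.769]
force: [-3.1, -2.7, 44.8]
width: 10.4
gripper_force: 67.8
```

View pics/s4.png

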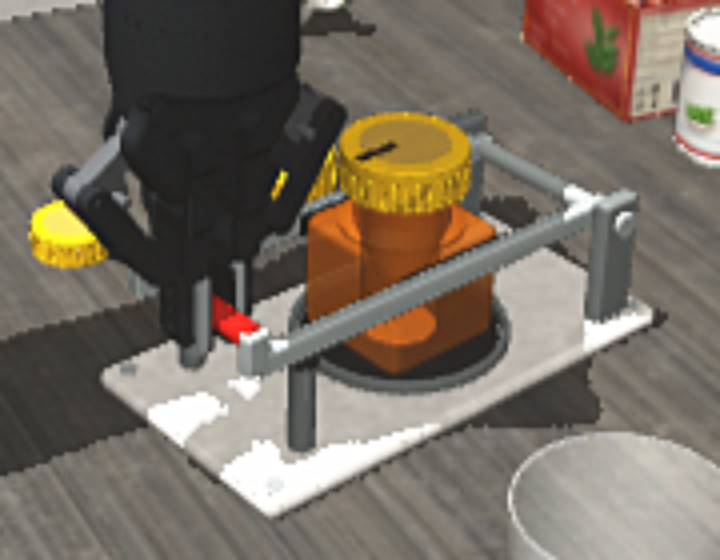

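The frame rests on its posts: the arm meets the post at (300,360) and the jar sits between the arms. I release, rise and measure the cap.

```bash
python3 -m creep '[{"jaw":-1,"xyz":[0,0,-2],"angular":[0,0,0]},{"jaw":0,"xyz":[0,0,-3],"angular":[0,0,0]},{"jaw":0,"xyz":[0,0,-3],"angular":[0,0,0]},{"jaw":0,"xyz":[0,0,-3],"angular":[0,0,0]},{"jaw":0,"xyz":[0,0,-3],"angular":[0,0,0]},{"jaw":0,"xyz":[0,0,-50],"angular":[0,0,0]},{"jaw":1,"xyz":[0,0,-110],"angular":[0,0,0]},{"jaw":1,"xyz":[0,0,-110],"angular":[0,0,0]},{"jaw":1,"xyz":[0,0,-110],"angular":[0,0,0]}]'; python3 - <<'E'
from h import *
for c in("top","scene"):
    im,d=viewer.get_image(c); P=cloud(c,d); i=im.astype(int)
    near=(d>0)&(np.hypot(P[...,0]-557,P[...,1]+49)<50)
    k=near&(i[...,0]>100)&(i[...,1]>.75*i[...,0])&(i[...,2]<.5*i[...,0])&(P[...,2]>103)&(P[...,2]<120)
    q=P[k]; print(c,k.sum(),cv2.minEnclosingCircle(q[:,:2].astype(np.float32)),q.mean(0),np.percentile(q[:,2],95))
    r=(d>0)&(i[...,0]>110)&(i[...,1]<60)&(i[...,2]<60)&(abs(P[...,0]-447)<40)&(abs(P[...,1]+71)<60)&(P[...,2]>50)
    if r.sum(): print('bar',r.sum(),np.median(P[r],0))
print(ctrl.read_state()['eef_pos'])
E
```

```text
clock: 10.52
eef_pos: [449.1, -75.5, 153.4]
tool_rot: [-3.141, -0.001, 1.77]
force: [-0.0, -0.3, -0.3]
width: 85.2
gripper_force: 0.0
top 572 ((558.9718627929688, -47.9010009765625), 28.89002227783203) [559.21888419 -47.17432621 109.76151668] 112.51284811234461
bar 6 [445.10167602 -42.69392169  79.87369418]
scene 435 ((557.8710327148438, -46.05846405029297), 30.330074310302734) [557.62340936 -49.34840351 107.27678404] 108.71956903493755
bar 205 [444.85270486 -72.48576104  76.65242696]
[448.47543742 -75.58925365 152.54543359]
```

```bash
cat > jaw.py <<'E'
from h import *
s=ctrl.read_state(); p=s['eef_pos']; yaw=s['tool_rot'][2]; print(np.round(p,1),round(yaw,3),s['qpos'][6])
im,d=viewer.get_image("scene"); P=cloud("scene",d)
ok=(d>0)&(np.hypot(P[...,0]-p[0],P[...,1]-p[1])<75)&(P[...,2]>p[2]+5)&(P[...,2]<p[2]+45)
q=P[ok]; e=(q-p)[:,:2]; ty=e@[np.sin(yaw),-np.cos(yaw)]; tx=e@[np.cos(yaw),np.sin(yaw)]
for sg in(-1,1):
    k=ty*sg>0; print(sg,k.sum(),'ty 2/50/98',np.round(np.percentile(ty[k],[2,50,98]),1),'tx',np.round(np.percentile(tx[k],[2,50,98]),1),'zmin',np.round(q[k,2].min()-p[2],1))
E
python3 -m creep '[{"jaw":1,"xyz":[2,58,0],"angular":[0,0,0]},{"jaw":1,"xyz":[5,116,0],"angular":[0,0,0]},{"jaw":1,"xyz":[5,116,0],"angular":[0,0,0]},{"jaw":1,"xyz":[5,116,0],"angular":[0,0,0]},{"jaw":1,"xyz":[5,116,0],"angular":[0,0,0]}]' && python3 jaw.py; python3 -m creep '[{"jaw":1,"xyz":[0,0,0],"angular":[0,0,-0.18]},{"jaw":1,"xyz":[0,0,0],"angular":[0,0,-0.36]},{"jaw":1,"xyz":[0,0,0],"angular":[0,0,-0.54]},{"jaw":1,"xyz":[0,0,0],"angular":[0,0,-0.72]},{"jaw":1,"xyz":[0,0,0],"angular":[0,0,-0.9]},{"jaw":1,"xyz":[0,0,0],"angular":[0,0,-1.08]},{"jaw":1,"xyz":[0,0,0],"angular":[0,0,-1.18]},{"jaw":1,"xyz":[0,0,0],"angular":[0,0,-1.18]},{"jaw":1,"xyz":[0,0,0],"angular":[0,0,-1.18]},{"jaw":1,"xyz":[0,0,0],"angular":[0,0,-1.18]}]' && python3 jaw.py
```

```text
clock: 11.25
eef_pos: [560.5, -48.8, 152.9]
tool_rot: [-3.139, -0.001, 1.768]
force: [-0.3, -0.0, 0.7]
width: 85.4
gripper_force: 0.0
[560.5 -48.8 152.9] 1.768 0.5871817522529078
-1 149 ty 2/50/98 [-57.8 -50.8 -43.6] tx [-10.8  -5.4   7.9] zmin 23.2
1 149 ty 2/50/98 [41.  42.7 54.7] tx [-11.2  -2.4  11.2] zmin 22.1
clock: 12.55
eef_pos: [562.1, -48.2, 153.6]
tool_rot: [-3.141, -0.0, 2.949]
force: [0.6, -0.1, 0.2]
width: 85.6
gripper_force: 0.0
[562.1 -48.2 153.6] 2.949 1.48496850075943
-1 166 ty 2/50/98 [-57.3 -51.3 -43.6] tx [-10.    4.5  12.3] zmin 21.4
1 156 ty 2/50/98 [41.5 43.4 49.8] tx [-9.4  2.7 12.3] zmin 21.5
```

```bash
python3 -m creep '[{"jaw":1,"xyz":[1.5,0,0],"angular":[0,0,0.18]},{"jaw":1,"xyz":[1.5,0,0],"angular":[0,0,0.36]},{"jaw":1,"xyz":[1.5,0,0],"angular":[0,0,0.54]},{"jaw":1,"xyz":[1.5,0,0],"angular":[0,0,0.72]},{"jaw":1,"xyz":[1.5,0,0],"angular":[0,0,0.9]},{"jaw":1,"xyz":[1.5,0,0],"angular":[0,0,1.08]},{"jaw":1,"xyz":[1.5,0,0],"angular":[0,0,1.18]},{"jaw":1,"xyz":[1.5,0,0],"angular":[0,0,1.18]},{"jaw":1,"xyz":[1.5,0,30],"angular":[0,0,1.18]},{"jaw":1,"xyz":[1.5,0,60],"angular":[0,0,1.18]},{"jaw":1,"xyz":[1.5,0,82],"angular":[0,0,1.18]},{"jaw":1,"xyz":[1.5,0,82],"angular":[0,0,1.18]}]'; python3 -m creep '[{"jaw":1,"xyz":[0,0,0],"angular":[0,0,0]},{"jaw":1,"xyz":[0,0,0],"angular":[0,0,0]}]'; python3 - <<'E'
from h import *
im,d=viewer.get_image("scene"); cv2.imwrite('pics/s5.png',cv2.resize(im[200:350,240:420,::-1],(720,600)))
E
```

```text
clock: 14.1
eef_pos: [559.5, -47.7, 70.3]
tool_rot: [-3.138, -0.001, 1.771]
force: [-0.8, -0.2, 0.9]
width: 85.3
gripper_force: 0.0
clock: 14.35
eef_pos: [561.7, -48.0, 72.7]
tool_rot: [3.14, 0.0, 1.77]
force: [0.3, -0.4, 0.1]
width: 85.2
gripper_force: 0.0
```

View pics/s5.png

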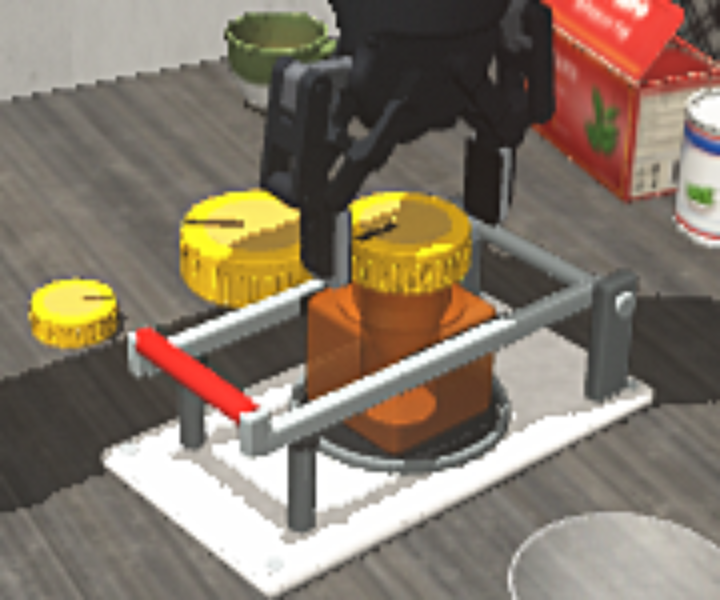

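The fingers at (330,240) and (490,190) straddle the yellow cap at (405,240), and the frame is down on both posts. I close the jaws.

```bash
python3 -m creep '[{"jaw":0.6,"xyz":[0,0,0],"angular":[0,0,0]},{"jaw":0.4,"xyz":[0,0,0],"angular":[0,0,0]},{"jaw":-1,"xyz":[0,0,0],"angular":[0,0,0]},{"jaw":-1,"xyz":[0,0,0],"angular":[0,0,0]},{"jaw":-1,"xyz":[0,0,0],"angular":[0,0,0]},{"jaw":-1,"xyz":[0,0,0],"angular":[0,0,0]}]'
```

```text
clock: 15.15
eef_pos: [560.9, -47.8, 72.3]
tool_rot: [3.141, -0.0, 1.77]
force: [-1.1, 0.4, 6.3]
width: 55.7
gripper_force: 62.1
```

```bash
python3 -m creep '[{"jaw":-1,"xyz":[0,0,0],"angular":[0,0,-0.1]},{"jaw":-1,"xyz":[0,0,0],"angular":[0,0,-0.2]},{"jaw":-1,"xyz":[0,0,0],"angular":[0,0,-0.3]},{"jaw":-1,"xyz":[0,0,0],"angular":[0,0,-0.4]},{"jaw":-1,"xyz":[0,0,0],"angular":[0,0,-0.5]},{"jaw":-1,"xyz":[0,0,0],"angular":[0,0,-0.6]},{"jaw":-1,"xyz":[0,0,0],"angular":[0,0,-0.7]},{"jaw":-1,"xyz":[0,0,0],"angular":[0,0,-0.8]},{"jaw":-1,"xyz":[0,0,0],"angular":[0,0,-0.9]},{"jaw":-1,"xyz":[0,0,0],"angular":[0,0,-1.0]},{"jaw":-1,"xyz":[0,0,-1],"angular":[0,0,-1.1]},{"jaw":-1,"xyz":[0,0,-1],"angular":[0,0,-1.18]}]';python3 -m creep '[{"jaw":-1,"xyz":[0,0,0],"angular":[0,0,0]},{"jaw":-1,"xyz":[0,0,0],"angular":[0,0,0]}]'; python3 - <<'E'
from h import *
im,d=viewer.get_image("scene"); cv2.imwrite('pics/s6.png',cv2.resize(im[200:350,240:420,::-1],(720,600)))
E
```

```text
clock: 16.65
eef_pos: [562.6, -47.1, 74.0]
tool_rot: [3.14, 0.003, 2.953]
force: [1.0, 2.5, 7.5]
width: 55.5
gripper_force: 62.8
clock: 16.9
eef_pos: [562.6, -47.1, 74.0]
tool_rot: [3.14, 0.003, 2.951]
force: [0.6, 1.5, 8.4]
width: 55.8
gripper_force: 62.9
```

View pics/s6.png

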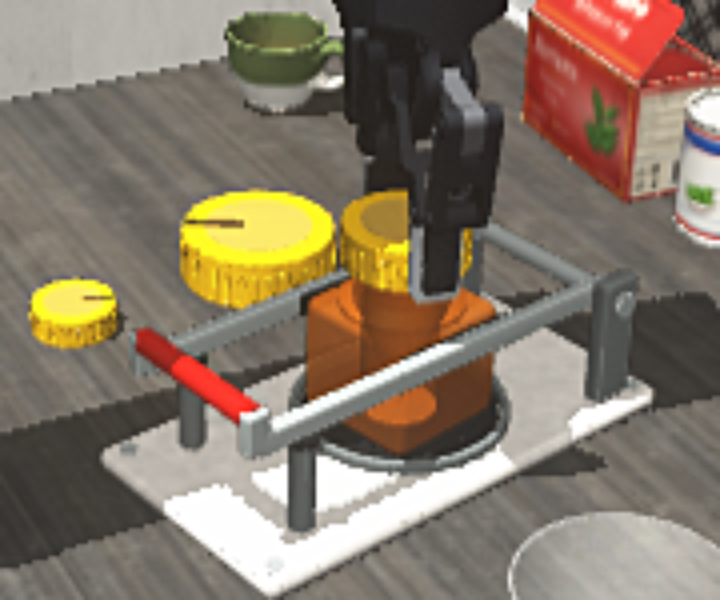

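The jar has stayed put and the cap turned with the fingers, with the stripe now hidden behind them. I lift gently and check the jar.

```bash
python3 -m creep '[{"jaw":-1,"xyz":[0,0,-1],"angular":[0,0,0]},{"jaw":-1,"xyz":[0,0,-2],"angular":[0,0,0]},{"jaw":-1,"xyz":[0,0,-4],"angular":[0,0,0]},{"jaw":-1,"xyz":[0,0,-6],"angular":[0,0,0]},{"jaw":-1,"xyz":[0,0,-6],"angular":[0,0,0]}]'; python3 - <<'E'
from h import *
im,d=viewer.get_image("scene"); cv2.imwrite('pics/s7.png',cv2.resize(im[200:350,240:420,::-1],(720,600)))
E
```

```text
clock: 17.58
eef_pos: [560.7, -47.9, 78.6]
tool_rot: [-3.142, -0.0, 2.95]
force: [0.7, 1.0, -0.4]
width: 55.8
gripper_force: 63.5
```

View pics/s7.png

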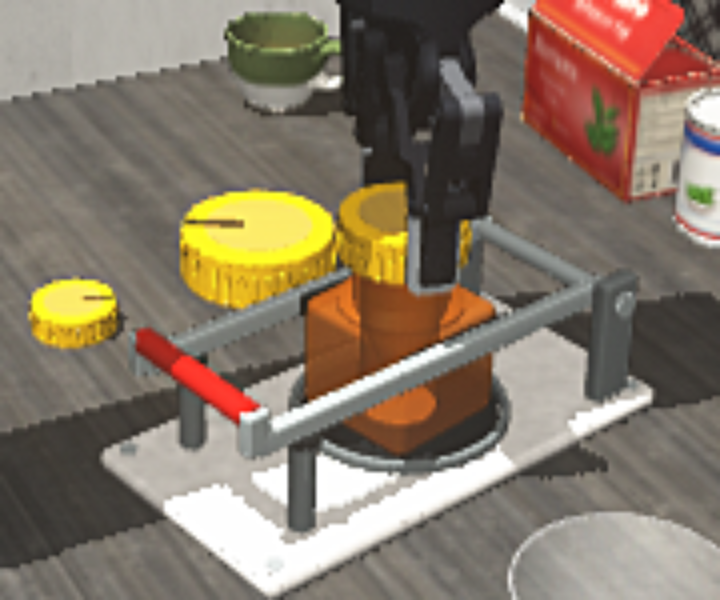

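The cap has risen in the picture to (405,230), the jar is still seated, and the lifting force is only about the cap's weight. I lift the rest of the way.

```bash
python3 -m creep '[{"jaw":-1,"xyz":[0,0,-5],"angular":[0,0,0]},{"jaw":-1,"xyz":[0,0,-10],"angular":[0,0,0]},{"jaw":-1,"xyz":[0,0,-16],"angular":[0,0,0]},{"jaw":-1,"xyz":[0,0,-22],"angular":[0,0,0]},{"jaw":-1,"xyz":[0,0,-29],"angular":[0,0,0]},{"jaw":-1,"xyz":[0,0,-37],"angular":[0,0,0]},{"jaw":-1,"xyz":[0,0,-37],"angular":[0,0,0]},{"jaw":-1,"xyz":[0,0,-37],"angular":[0,0,0]},{"jaw":-1,"xyz":[0,0,-37],"angular":[0,0,0]}]'; python3 - <<'E'
from h import *
im,d=viewer.get_image("scene"); cv2.imwrite('pics/s8.png',cv2.resize(im[200:350,240:420,::-1],(720,600)))
E
```

```text
clock: 18.75
eef_pos: [560.6, -47.9, 115.4]
tool_rot: [-3.142, -0.001, 2.95]
force: [0.2, 0.2, -0.6]
width: 55.7
gripper_force: 63.5
```

View pics/s8.png

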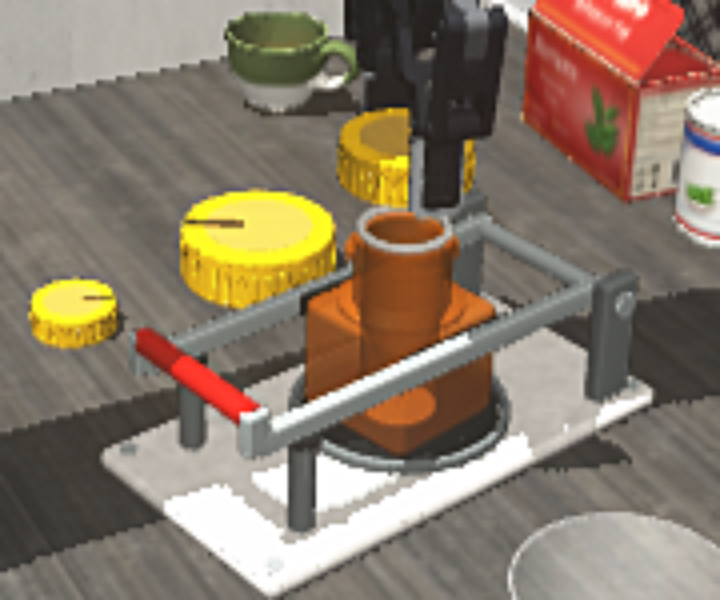

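The cap at (405,160) is level and clear above the open mouth at (405,230). The jar is seated and the frame is down, so I hand in.

```bash
python3 -c "
from cell import ctrl
print(ctrl.finish_job())"
```

```text
the job is handed in; nothing more can be done
None
```

I handed the job in at about 19 s: the frame is down on its stops, and the cap, turned about 68° anticlockwise, is held level roughly 25 mm above the jar's mouth with the jar still seated; no verdict was returned.

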